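Open the bottle case and set the middle bottle on the banding wheel

TASK

Lift the hinged lid of the plywood case by its front tab and swing it gently, without letting it drop or flinging it, until it rests open on its stop. Then take the bottle of middle height among the three white ones that lean inside and set it down gently, upright, on the centre of the dark banding wheel. Leave the other two bottles in their places in the case, and leave the glaze jar, the paint pot and the brush mug where they stand.

Things in the scene. Friction and masses are not known exactly. Their poses are not given: they have to be found in the camera images.
- case: fixed plywood case, 160 (x) x 230 (y) x 83 mm to its rim, walls 8 mm; shut, its deep lid makes it 128 mm high. Origin: centre of its underside; z up; -x is its front, facing roughly world +y. Three open cells at y = -70, 0, 70 mm; their 4 mm dividers, foot plates and front rests reach only half a bottle's height. Bottle mouths lie 80 to 115 mm above the table
- lid (a joint): the deep lid's angle, rad: 0 shut, grows as it opens upward about the case's rear (+x) top edge, 1.9 resting on its stop (leaning back past upright). The hinge drags; below about 1 rad the lid falls shut if let go. The lid is 45 mm tall, hollow below
- lid_tab (a point): middle of the outer lower edge of the wooden finger tab on the lid's front, 188 mm from the hinge axis. The tab is 100 mm wide (y), 10 mm thick, stands out 28 mm from the front wall with free space under it (underside 84 mm above the table when shut). Moves with the lid; axes as the case's when shut
- lid_hinge (a point): middle of the hinge axis (along the case's y), 80 mm behind the case's origin (+x) and 83 mm above its underside; does not move with the lid. Axes as the case's
- bottle_short: the shortest of three plain white ceramic bottles alike but for height: 66 mm tall, body 44 mm across up to 28 mm, sloping shoulder, round neck 20 mm across over the top 26 mm. Origin: centre of its foot; z: its axis towards the mouth. Starts in one of the case's cells, leaning 35 deg from vertical, mouth towards the case's front (-x of the case)
- bottle_mid: the middle-height one of three plain white ceramic bottles alike but for height: 82 mm tall, body 44 mm across up to 44 mm, sloping shoulder, round neck 20 mm across over the top 26 mm. Origin: centre of its foot; z: its axis towards the mouth. Starts in one of the case's cells, leaning 35 deg from vertical, mouth towards the case's front (-x of the case)
- bottle_tall: the tallest of three plain white ceramic bottles alike but for height: 98 mm tall, body 44 mm across up to 60 mm, sloping shoulder, round neck 20 mm across over the top 26 mm. Origin: centre of its foot; z: its axis towards the mouth. Starts in one of the case's cells, leaning 35 deg from vertical, mouth towards the case's front (-x of the case)
- wheel_top (a point): centre of the top face of the fixed banding wheel (a potter's decorating turntable): flat dark steel disc 180 mm across with two thin concentric rings, its top 60 mm above the table; z up
- glaze_jar: bystander: glass jar with a black cap, 56 mm across, 65 mm tall; origin under its centre
- paint_pot: bystander: small amber glass pot with a white cap, 48 mm across, 45 mm tall; origin under its centre
- brush_mug: bystander: white mug 72 mm across and 80 mm tall, full of brushes that reach 195 mm high; origin under its centre
Things that resemble listed ones, but are neither listed nor needed, are in the scene too. There is more than one size of the part that bears wheel_top; the job needs the smallest.

How it is judged:
By the outcome, as a careful person would: the job done as asked, in the order asked, and still so for the second after the job is handed in, with the robot touching nothing.
It also fails if it takes over 64 s, if anything falls off the work surface, if the arm or the gripper's body presses on something with over 40 N, if the wrist force passes 120 N, or if a joint passes its speed limit or range.

ROBOT

A 6-joint arm with a two-finger parallel gripper is mounted at the origin on the work surface. World frame = base frame: x ahead of the robot, y to its left, z up, the work surface at z = 0. Lengths are in mm, angles in degrees, forces in N, time in s.
With the tool pointing down it reaches from about 275 to 750 mm from the base axis. Payload 10.2 kg.
Tool frame: the origin (TCP) lies between the finger pads; the fingertips stand 11 mm ahead of it and the grasp point (between the pads) lies 8 mm behind it; y points along the fingers, x is the direction in which the jaws open and shut, and the axes are right-handed (so a half turn about y gives the same grasp; the last joint's range is limited). The gripper opens to 85 mm and grips with 20 to 120 N. Pads are 22 mm wide; open, the fingers measure 114 mm over their backs; the gripper's body (76 mm by 85 mm) begins 54 mm behind the grasp point. The pads swing forward as they close: fully open they stand 13 mm farther back than shut.
Start: joints at [57.789, 17.928, 85.812, -0, 76.261, -12.8], TCP at [174.5, 495.158, 242.294] pointing down, gripper open.
Joint ranges: [-168.41, 168.41], [-55.51, 124.54], [10.69, 146.95], [-70.63, 250.63], [1, 178], [-165.06, 165.06]. Speed limits (degrees/s): [136.94, 136.94, 172.46, 180, 180, 180].

INTERFACE

Orientations are given as [roll, pitch, yaw] about the fixed x, y, z axes, in that order (R = Rz(yaw) Ry(pitch) Rx(roll)).
In Python, from rig import r, vision, close_job, finder gives the robot as it stands.
- The arm moves only by the shell command python3 -m crank 'ROWS'. ROWS is JSON, a list of rows, each a list of 5 numbers: the shift along the tool's x, y, z in cm, then the turn about the tool's y in degrees, then the closure, from 0 (fully open) to 1 (shut). In form: [[x, y, z, roll, gripper], ...]. A call has 1 to 20 rows; each row is the pose to reach, as a shift and turn from the pose commanded when the call began, along the tool's axes at that moment; what a row does not reach only later rows make up. A row lasts 1/10 s, in which the tool goes at most 50 mm and 8.59 degrees, less where a joint would pass 70% of its speed; a pose out of reach is approached as far as the arm can. A call with a gripper value outside its range is refused whole. The fingers move at their own pace and stop on an object; the grip force is fixed at half the most. Time passes only in rows, so rows that repeat a pose let the fingers close. It gives the time, the measured TCP pose, the force and the opening at its end, in the units of the state.
- r.state(): the state, without advancing time (a new reading comes with each control period).
- vision.grab_frame(name): name is "side" or "top"; returns a dict with "image" (420x560x3 uint8, red, green, blue), "z_map" (420x560 float32, mm along the optical axis (not along the pixel's ray), 0 where there is no reading), "fx", "fy", "cx", "cy" (pixels), "eye" and "orientation" of the camera in the world. Camera axes: x right, y up, looking along -z (the intrinsics and any distortion apply to the point x, -y, -z); pixel columns grow to the right and rows downward; lengths in mm; the calibration is good to about 2 mm. A picture is of the moment at which its call begins.
- close_job(): hands the job in, once; it reports no verdict.
Trained networks look in the newest picture that a camera, given by its name, has taken for a name from the list of things; names that differ only in an ending like _2 or _b are one class to them, and where a whole thing is asked for, a point or a joint stands for the part that bears it (a point fixed in the world has none). Each returns a list of dicts, best first, with "conf" (0 to 1); they miss things now and then, are a little off and sometimes report something else, mostly with a low value. They report only what shows in the picture. A call takes as long as a camera call. They do not tell look-alikes from the thing itself.
- finder.cut_out(camera, label): "region" (420x560 bool, what is visible of it) and "centre" ([column, row] in pixels, amid what is visible of it).
- finder.place_of(camera, label): "centre" ([column, row] in pixels: a listed point, or the origin of a listed thing).
The state is a dict: "time": time; "qpos": joint angles; "qvel": joint speeds; "tau": joint torques, N m; "tcp_pos": TCP position; "ee_rot": TCP orientation; "ft_force": force on the tool from outside, world axes, zero at the start; "moment": the same for the moment, N m; "finger_gap": opening from 0.0 (shut) to 1.0 (fully open).
Only numpy, scipy, OpenCV 4.12 (cv2) and the standard library are available. Lean on these libraries where they do the work, as an engineer would, in place of code of your own. Each camera call takes 0.05 s, during which the arm holds its last target. There are 200 camera calls.

## Working session

There is one attempt and no reset: what is moved stays moved. The work goes in short steps, Python scripts to look and compute and a shell command to move; the robot and the scene stay as the last step left them, time stands still between calls to the robot, and variables do not carry over. Pictures are saved under pics/ and viewed, about 8 in all and at most 12, crops included, and the job is handed in when it is done.

```bash
ls; mkdir -p pics; cat > h.py <<'E'
import numpy as np, cv2
from scipy.spatial.transform import Rotation as R
from rig import r, vision, close_job, finder
def rot(o):
    o=np.array(o,float)
    return o if o.shape==(3,3) else R.from_euler('xyz',o,degrees=True).as_matrix()
def cloud(f):
    z=f['z_map'];v,u=np.mgrid[0:z.shape[0],0:z.shape[1]]
    p=np.stack([(u-f['cx'])/f['fx']*z,-(v-f['cy'])/f['fy']*z,-z],-1)
    return p@rot(f['orientation']).T+np.array(f['eye'])
def save(f,n,crop=None,s=1):
    im=f['image'][:,:,::-1]
    if crop: a,b,c,d=crop; im=im[b:d,a:c]
    cv2.imwrite('pics/'+n,cv2.resize(im,None,fx=s,fy=s,interpolation=cv2.INTER_CUBIC))
E
python3 - <<'E'
from h import *
fs={c:vision.grab_frame(c) for c in('top','side')}
for c,f in fs.items():
    print(c,{k:f[k] for k in f if k not in('image','z_map')})
    P=cloud(f); save(f,c+'0.png')
    for l in ['case','lid_tab','lid_hinge','wheel_top','bottle_mid','glaze_jar','paint_pot','brush_mug']:
        for d in finder.place_of(c,l)[:4]:
            u,v=d['centre']; print(l,round(d['conf'],2),np.round([u,v]),np.round(P[int(np.clip(v,0,419)),int(np.clip(u,0,559))]))
print(r.state())
E
```

```text
pics
top {'fx': 398.87618292445165, 'fy': 398.87618292445165, 'cx': 279.65108980139144, 'cy': 202.6849027257611, 'eye': array([ 296.43617917,  107.52235723, 1162.32461716]), 'orientation': array([ 10.8273744 ,   1.56678979, -89.42575474])}
case 0.67 [385. 186.] [ 540. -140.  129.]
lid_tab 0.59 [349. 184.] [580. -65.  -3.]
wheel_top 0.88 [433. 290.] [ 274. -265.   82.]
wheel_top 0.86 [140. 284.] [279. 509.  89.]
wheel_top 0.85 [273. 190.] [544. 162.  59.]
wheel_top 0.63 [297. 127.] [737.  91.  55.]
glaze_jar 0.72 [300. 125.] [736.  83.  66.]
paint_pot 0.82 [218. 262.] [344. 310.  46.]
side {'fx': 389.26470075858697, 'fy': 389.26470075858697, 'cx': 273.29514841269224, 'cy': 212.05965414763543, 'eye': array([  25.92299768, -315.02000159,  871.28948922]), 'orientation': array([ 38.33380484,  -0.79022629, -47.60912047])}
case 0.65 [368. 272.] [ 488. -186.  124.]
lid_tab 0.95 [336. 234.] [603. -34.  -2.]
lid_hinge 0.57 [407. 272.] [ 546. -249.  125.]
wheel_top 0.97 [109. 178.] [272. 513.  81.]
wheel_top 0.96 [329. 376.] [ 267. -254.   82.]
wheel_top 0.65 [270. 195.] [546. 157.  59.]
glaze_jar 0.57 [335. 180.] [734.  74.  33.]
glaze_jar 0.29 [408. 272.] [ 548. -253.  123.]
paint_pot 0.59 [178. 216.] [338. 303.  37.]
brush_mug 0.89 [211. 152.] [568. 426.  37.]
{'time': 0.9, 'qpos': array([ 5.77894808e+01,  1.79261810e+01,  8.58145418e+01,  3.97749755e-04,
        7.62614425e+01, -1.28004994e+01]), 'qvel': array([0.11161918, 0.03403087, 0.06872813, 0.12291579, 0.00519529,
       0.00728636]), 'tau': array([-2.70450073e-04, -4.12160432e+01, -2.59899026e+01, -2.33806559e-04,
        6.01734810e-04,  4.58124555e-05]), 'tcp_pos': array([174.47823285, 495.14297368, 242.29163491]), 'ee_rot': array([-8.99991435e+01,  2.02587501e-03,  7.05898858e+01]), 'ft_force': array([-0.07975016,  0.22605894,  0.55015218]), 'moment': array([-0.00316554,  0.03952176, -0.01655111]), 'finger_gap': 1.0028909775927275}
```

View pics/top0.png

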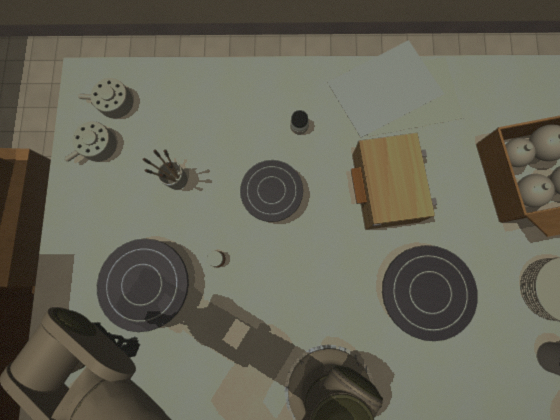

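View pics/side0.png

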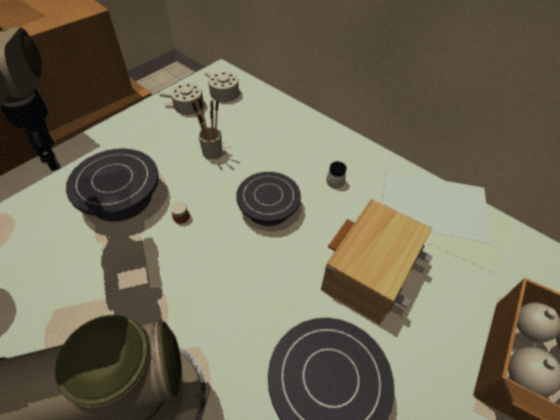

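Top view: the small wheel is at (272,190). The larger ones are at (145,284) and (430,292), and their tops are at about 80–90 mm, so they are look-alikes. The shut case is at (395,180) with its brown tab at (359,186) facing world +y, the jar at (300,121), the pot at (217,259) and the mug at (170,175). I'll measure the lid, tab and wheel from depth.

```bash
python3 - <<'E'
from h import *
for c in('top','side'):
    f=vision.grab_frame(c);P=cloud(f)
    def sel(x0,x1,y0,y1,z0,z1):
        m=(P[...,0]>x0)&(P[...,0]<x1)&(P[...,1]>y0)&(P[...,1]<y1)&(P[...,2]>z0)&(P[...,2]<z1);return P[m]
    q=sel(400,720,-300,60,118,138);(a,b),s,ang=cv2.minAreaRect(q[:,:2].astype(np.float32))
    print(c,'lid',len(q),a,b,s,ang,np.median(q[:,2]))
    t=sel(400,700,-80,20,86,104);print('tab',len(t),t.min(0),t.max(0),np.median(t,0),cv2.minAreaRect(t[:,:2].astype(np.float32)))
    w=sel(430,660,50,280,52,68);e=cv2.minEnclosingCircle(w[:,:2].astype(np.float32));print('wheel',e,np.median(w,0),w.mean(0))
    if c=='top': save(f,'crop1.png',(220,100,460,260),3)
E
```

```text
top lid 5187 565.3422241210938 -169.39080810546875 (236.98399353027344, 162.24583435058594) 7.7725677490234375 128.9513790720348
tab 268 [500.96793629 -79.83158444  86.50346211] [666.0594579  -56.77609523 101.97537958] [562.87099481 -71.39789448  94.87196122] ((583.5061645507812, -68.27183532714844), (165.08644104003906, 22.95311164855957), 0.09254935383796692)
wheel ((544.2701416015625, 164.94808959960938), 90.08592224121094) [542.59262067 164.21377233  61.41295571] [542.54543203 164.37803598  61.44422435]
side lid 5898 565.4132690429688 -171.3655548095703 (235.50961303710938, 160.04986572265625) 8.253880500793457 124.85073091716725
tab 208 [503.32260948 -79.9837278   86.15121915] [602.89531768 -56.82843903  94.11918585] [560.73858465 -72.7941535   90.74673678] ((554.3508911132812, -75.20538330078125), (101.57186126708984, 21.453182220458984), 8.808361053466797)
wheel ((543.8573608398438, 161.9957733154297), 91.57347106933594) [539.92579929 157.49151755  57.37065172] [541.00994224 158.40535586  57.33510506]
```

View pics/crop1.png

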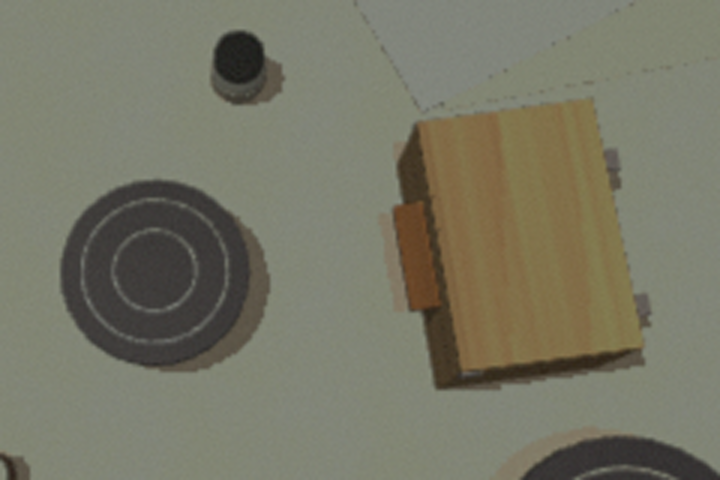

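```bash
cat >> h.py <<'E'
def go(*ts):
    "rows (cm, deg) for world targets (x,y,z,yaw)"
    s=r.state();M=rot(s['ee_rot']);p=np.array(s['tcp_pos']);yaw=s['ee_rot'][2]
    print('tcp',np.round(p,1),'rot',np.round(s['ee_rot'],2),'F',np.round(s['ft_force'],1),'gap',round(s['finger_gap'],3),'t',round(s['time'],2),'q',np.round(s['qpos'],0))
    for t in ts: print(t,'->',np.round(M.T@(np.array(t[:3])-p)/10,2),'turn',round(-((t[3]-yaw+180)%360-180),1) if len(t)>3 else '')
C=np.array([565.4,-170.4]);f8=np.radians(8.);FR=np.array([-np.sin(f8),np.cos(f8)]);CY=np.array([np.cos(f8),np.sin(f8)])
def cw(x,y,z): "case -> world"; q=C-x*FR+y*CY; return (*q,z)
E
python3 -c "
from h import *
go((*cw(-148,0,242),8),(*cw(-148,0,82),8))"
```

```text
tcp [174.5 495.2 242.3] rot [-90.     0.    70.59] F [ 0.5 -0.6 -0.7] gap 0.998 t 1.0 q [ 58.  18.  86.  -0.  76. -13.]
(np.float64(544.8023810579103), np.float64(-23.84032582624758), 242, 8) -> [-3.664e+01  3.000e-02 -5.217e+01] turn 62.6
(np.float64(544.8023810579103), np.float64(-23.84032582624758), 82, 8) -> [-36.64  16.03 -52.17] turn 62.6
```

```bash
python3 -m crank '[[-3,0,-4,8,1],[-6,0,-8,16,1],[-9,0,-12,24,1],[-12,0,-17,32,1],[-15,0,-21,40,1],[-18,0,-25,48,1],[-21,0,-29,56,1],[-24,0,-34,62.6,1],[-27,0,-38,62.6,1],[-30,0,-42,62.6,1],[-33,0,-47,62.6,1],[-36.64,0,-52.17,62.6,1],[-36.64,4,-52.17,62.6,1],[-36.64,8,-52.17,62.6,1],[-36.64,12,-52.17,62.6,1],[-36.64,16,-52.17,62.6,1],[-36.64,16,-52.17,62.6,1],[-36.64,16,-52.17,62.6,1]]'; python3 -c "
from h import *
go((*cw(-119,0,82),8))
f=vision.grab_frame('side');save(f,'s1.png',(200,120,480,330),2.5)"
```

```text
time: 2.8
tcp_pos: [545.2, -23.9, 83.3]
ee_rot: [-90.0, -0.0, 8.0]
ft_force: [1.3, -0.4, 0.6]
finger_gap: -0.001
tcp [545.2 -23.9  83.3] rot [-9.001e+01 -2.000e-02  7.990e+00] F [ 1.3 -0.4  0.6] gap -0.001 t 2.8 q [-15.  31.  93.  -0.  57. -23.]
(np.float64(548.8384009857522), np.float64(-52.55809981975314), 82, 8) -> [-0.04  0.13 -2.89] turn -0.0
```

View pics/s1.png

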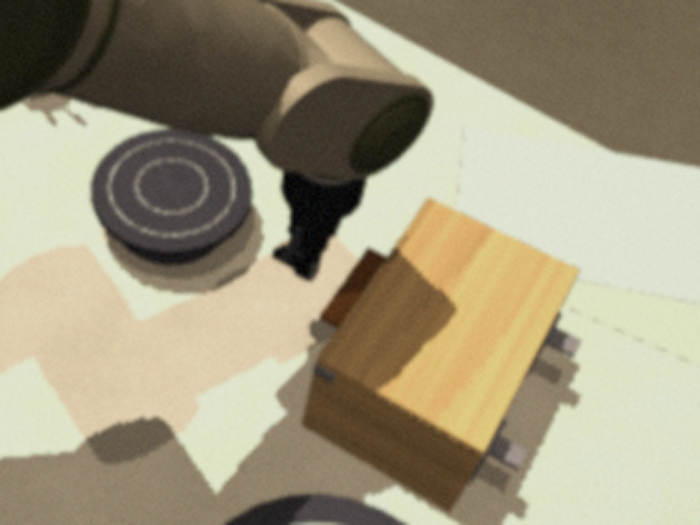

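The closed gripper stands in front of the tab, clear of wheel and case. I'll press forward slowly until it touches.

```bash
python3 -m crank '[[0,0,-1,0,1],[0,0,-2,0,1],[0,0,-2.6,0,1],[0,0,-2.9,0,1],[0,0,-2.9,0,1]]'
```

```text
time: 3.35
tcp_pos: [548.9, -52.9, 82.5]
ee_rot: [-90.0, -0.0, 7.9]
ft_force: [-0.1, -1.0, -0.4]
finger_gap: 0.002
```

```bash
python3 -m crank '[[0,0,-0.2,0,1],[0,0,-0.4,0,1],[0,0,-0.4,0,1]]'; python3 -m crank '[[0,0,-0.2,0,1],[0,0,-0.4,0,1],[0,0,-0.4,0,1]]'
```

```text
time: 3.65
tcp_pos: [548.8, -53.6, 82.3]
ee_rot: [-89.7, 0.0, 8.0]
ft_force: [-0.8, 17.1, 5.1]
finger_gap: 0.003
time: 3.95
tcp_pos: [548.8, -53.9, 82.3]
ee_rot: [-89.3, 0.1, 8.0]
ft_force: [-2.0, 37.1, 10.5]
finger_gap: 0.002
```

```bash
python3 -m crank '[[0,-0.15,0,0,1],[0,-0.3,0,0,1],[0,-0.5,0,0,1],[0,-0.5,0,0,1]]';python3 -m crank '[[0,-0.2,0,0,1],[0,-0.4,0,0,1],[0,-0.5,0,0,1]]'; python3 -c "
from h import *
f=vision.grab_frame('side');P=cloud(f)
m=(P[...,2]>118)&(P[...,2]<200)&(abs(P[...,0]-565)<100)&(P[...,1]<-95)&(P[...,1]>-250)
q=P[m]; q=q[np.linalg.norm(q[:,:2]-C,axis=1)<110]
A=np.c_[q[:,:2]-C,np.ones(len(q))];k=np.linalg.lstsq(A,q[:,2],rcond=None)[0];print(k, len(q))"
```

```text
time: 4.35
tcp_pos: [548.8, -54.0, 86.4]
ee_rot: [-89.4, 0.1, 8.0]
ft_force: [1.6, 35.8, 1.4]
finger_gap: -0.003
time: 4.65
tcp_pos: [548.8, -54.3, 91.4]
ee_rot: [-89.4, 0.1, 8.0]
ft_force: [0.7, 32.5, 0.2]
finger_gap: -0.002
[-7.61859184e-03  4.71823582e-02  1.28759193e+02] 4668
```

The lid follows: slope 0.047 rad for 9 mm of lift. I'll continue along the arc.

```bash
python3 -m crank '[[0,-0.6,-0.04,0,1],[0,-1.16,-0.09,0,1],[0,-1.72,-0.16,0,1],[0,-2.28,-0.25,0,1]]';python3 -c "
from h import *
f=vision.grab_frame('side');P=cloud(f)
save(f,'s2.png',(200,120,480,330),2.5)
m=(P[...,2]>110)&(P[...,2]<240)
q=P[m]; d=q[:,:2]-C; q=q[(abs(d@FR)<60)&(abs(d@CY)<90)]
A=np.c_[(q[:,:2]-C)@FR,(q[:,:2]-C)@CY,np.ones(len(q))];k=np.linalg.lstsq(A,q[:,2],rcond=None)[0];print(k, len(q))
go()"
```

```text
time: 5.1
tcp_pos: [549.3, -57.3, 114.6]
ee_rot: [-89.4, 0.1, 8.1]
ft_force: [-0.5, 29.1, 3.6]
finger_gap: 0.002
[ 1.74273615e-01 -2.16144873e-03  1.39726406e+02] 3523
tcp [549.4 -57.5 115.5] rot [-8.944e+01  8.000e-02  8.060e+00] F [-2.4 30.2  5.3] gap 0.002 t 5.15 q [-18.  29.  90.   1.  61. -27.]
```

View pics/s2.png

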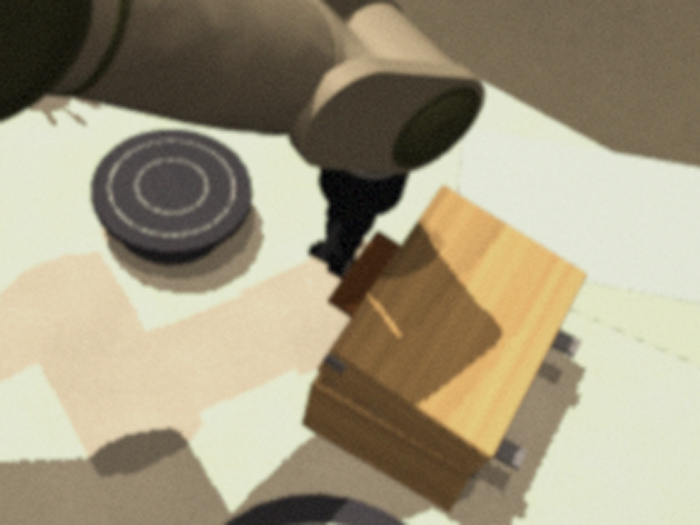

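Lid is partly open (about 0.17 rad), and the finger is still on the tab.

```bash
python3 -m crank '[[0,-0.74,-0.14,0,1],[0,-1.47,-0.31,0,1],[0,-2.2,-0.52,0,1],[0,-2.91,-0.74,0,1],[0,-3.62,-1,0,1],[0,-4.31,-1.29,0,1],[0,-5,-1.6,0,1]]';python3 -c "
from h import *
f=vision.grab_frame('side');P=cloud(f)
m=(P[...,2]>110)&(P[...,2]<260)
q=P[m]; d=q[:,:2]-C; q=q[(abs(d@FR)<50)&(abs(d@CY)<90)]
A=np.c_[(q[:,:2]-C)@FR,(q[:,:2]-C)@CY,np.ones(len(q))];k=np.linalg.lstsq(A,q[:,2],rcond=None)[0];print(np.arctan(k[0]), len(q))
go()"
```

```text
time: 5.85
tcp_pos: [551.9, -74.5, 165.7]
ee_rot: [-89.6, 0.0, 8.1]
ft_force: [-4.8, 21.4, 9.9]
finger_gap: -0.001
0.4383026924147817 3051
tcp [552.1 -75.1 166.9] rot [-8.962e+01 -1.000e-02  8.080e+00] F [-6.9 22.  12.5] gap -0.004 t 5.9 q [-20.  26.  86.   0.  68. -28.]
```

```bash
python3 -m crank '[[0,-0.67,-0.24,0,1],[0,-1.33,-0.55,0,1],[0,-1.97,-0.9,0,1],[0,-2.59,-1.32,0,1],[0,-3.2,-1.76,0,1],[0,-3.79,-2.23,0,1],[0,-4.36,-2.72,0,1],[0,-5.04,-3.36,0,1],[0,-5.69,-4.04,0,1],[0,-6.31,-4.75,0,1],[0,-6.89,-5.49,0,1],[0,-7.44,-6.26,0,1]]';python3 -c "
from h import *
f=vision.grab_frame('side');save(f,'s3.png',(200,60,480,330),2)
go()"
```

```text
time: 7.1
tcp_pos: [561.3, -141.4, 239.9]
ee_rot: [-90.0, -0.0, 8.0]
ft_force: [1.2, 1.1, 1.4]
finger_gap: -0.0
tcp [ 561.6 -142.8  240.6] rot [-9.01e+01 -6.00e-02  7.94e+00] F [0.4 0.4 0.4] gap -0.004 t 7.15 q [-26.  25.  76.  -0.  79. -34.]
```

View pics/s3.png

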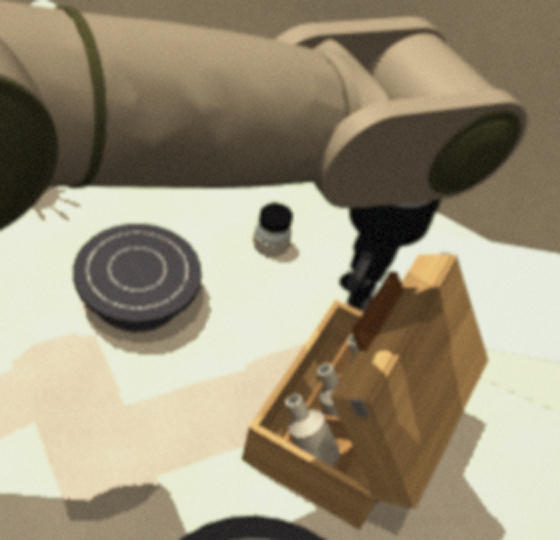

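```bash
python3 -m crank '[[0,-0.2,-0.7,0,1],[0,-0.4,-1.4,0,1],[0,-0.6,-2.1,0,1],[0,-0.8,-2.8,0,1],[0,-1,-3.5,0,1],[0,-1.2,-4.2,0,1],[0,-1.4,-4.9,0,1],[0,-1.5,-5.6,0,1],[0,-1.5,-6.3,0,1],[0,-1.5,-7,0,1],[0,-1.5,-7.7,0,1],[0,-1.5,-8.4,0,1]]';python3 -m crank '[[0,0,-0.7,0,1],[0,0,-1.4,0,1],[0,0,-2.1,0,1],[0,0,-2.8,0,1],[0,0,-3.5,0,1]]';python3 -c "
from h import *
f=vision.grab_frame('side');save(f,'s4.png',(200,60,520,330),2)
go()"
```

```text
time: 8.35
tcp_pos: [572.9, -224.5, 254.4]
ee_rot: [-90.0, 0.0, 8.0]
ft_force: [-0.0, 1.0, 0.2]
finger_gap: -0.002
time: 8.85
tcp_pos: [577.8, -259.2, 254.5]
ee_rot: [-90.0, 0.0, 8.0]
ft_force: [0.7, -0.8, -0.6]
finger_gap: -0.004
tcp [ 577.7 -260.2  254.3] rot [-9.002e+01  1.000e-02  7.940e+00] F [ 0.3 -0.3  0.4] gap -0.001 t 8.9 q [-35.  32.  64.  -0.  85. -43.]
```

View pics/s4.png

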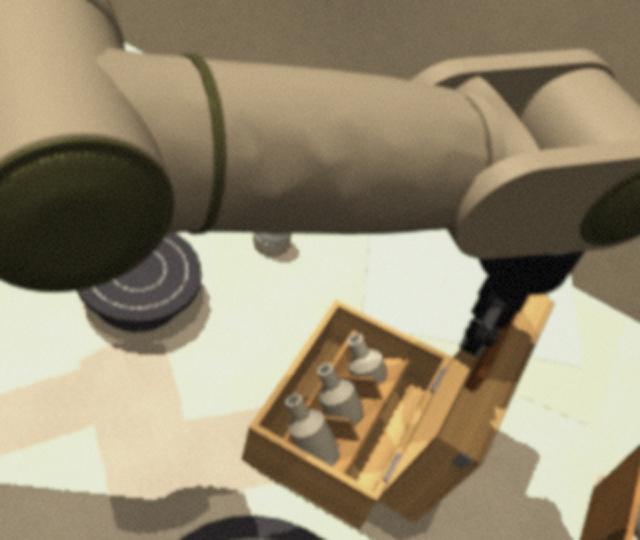

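The lid is past upright and the three bottles are visible. The near one is tall, the middle one mid and the far one short. I'll push on to the stop.

```bash
python3 -m crank '[[0,0,-0.6,0,1],[0,0,-1.2,0,1],[0,0,-1.8,0,1],[0,0,-2.4,0,1],[0,0,-3,0,1],[0,0,-3.6,0,1],[0,0,-3.6,0,1]]';python3 -m crank '[[0,0,-0.5,0,1],[0,0,-0.8,0,1],[0,0,-0.8,0,1]]'
```

```text
time: 9.6
tcp_pos: [582.7, -295.1, 254.3]
ee_rot: [-90.0, 0.0, 7.9]
ft_force: [-0.6, -0.5, -0.8]
finger_gap: 0.001
time: 9.9
tcp_pos: [583.3, -296.9, 254.3]
ee_rot: [-89.3, 0.2, 8.2]
ft_force: [-8.5, 24.8, 5.9]
finger_gap: -0.0
```

The lid is against the stop (25 N when pressed). I'll back off and clear the view.

```bash
python3 -m crank '[[0,0,1,0,1],[0,-0.5,3,0,1],[0,-1,7,0,1],[0,-1,12,0,1],[0,-1,17,0,1],[0,-1,22,0,1],[0,-1,27,0,1],[0,-1,32,0,1],[0,-1,37,0,0.3],[0,-1,42,0,0.3],[0,-1,42,0,0.3],[0,-1,42,0,0.3]]'; python3 - <<'E'
from h import *
go()
for c in('top','side'):
    f=vision.grab_frame(c);P=cloud(f)
    for l in('bottle_short','bottle_mid','bottle_tall','lid_tab'):
        for d in finder.cut_out(c,l)[:4]:
            q=P[d['region']]; q=q[q[:,2]>5]; q=q[q[:,2]>np.percentile(q[:,2],90)]
            w=q.mean(0); e=w[:2]-C; print(c,l,round(d['conf'],2),np.round(d['centre']),np.round(w),'case',np.round([-e@FR,e@CY]))
    save(f,c+'5.png',(300,110,460,260) if c=='top' else (280,150,460,330),4)
E
```

```text
time: 11.1
tcp_pos: [525.3, 114.4, 264.7]
ee_rot: [-90.0, -0.0, 8.1]
ft_force: [-0.9, -0.8, 0.3]
finger_gap: 0.681
tcp [525.3 114.4 264.7] rot [-9.003e+01 -3.000e-02  8.110e+00] F [-0.9 -0.8  0.3] gap 0.681 t 11.1 q [-0. 19. 81. -0. 80. -8.]
top bottle_short 0.59 [383. 161.] [ 587. -101.  227.] case [-66.  31.]
top bottle_mid 0.77 [386. 185.] [ 557. -135.  100.] case [-37.  -4.]
top bottle_tall 0.5 [389. 208.] [ 476. -117.  185.] case [-65. -81.]
top lid_tab 0.85 [445. 164.] [ 572. -292.  284.] case [122. -10.]
side bottle_short 0.7 [385. 238.] [ 590. -146.  135.] case [-20.  28.]
side bottle_mid 0.61 [368. 259.] [ 533. -143.  130.] case [-31. -28.]
side bottle_tall 0.95 [357. 275.] [ 457. -149.  161.] case [ -37. -104.]
side lid_tab 0.7 [440. 270.] [ 561. -311.  268.] case [139. -24.]
side lid_tab 0.45 [410. 270.] [ 553. -311.  262.] case [137. -32.]
```

View pics/top5.png

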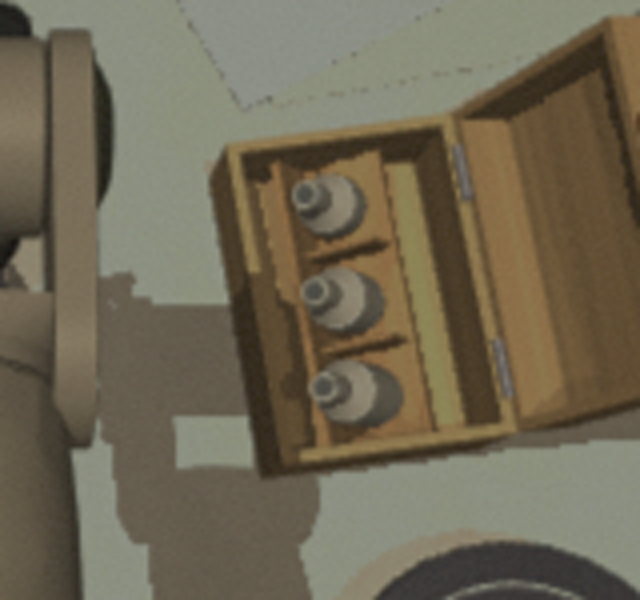

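```bash
python3 - <<'E'
from h import *
f=vision.grab_frame('top');P=cloud(f)
for n,(u,v) in dict(far=(376.3,158.7),mid=(379.7,182.8),near=(381.8,206.5)).items():
    z=P[int(v)-2:int(v)+3,int(u)-2:int(u)+4,2]; print(n,np.round(np.sort(z.ravel())[-12:]))
    d=rot(f['orientation'])@np.array([(u-f['cx'])/f['fx'],-(v-f['cy'])/f['fy'],-1])
    for h in (80,97,113):
        w=np.array(f['eye'])+d*(h-f['eye'][2])/d[2]; e=w[:2]-C; print(h,np.round(w),'case',np.round([-e@FR,e@CY],1))
f=vision.grab_frame('side');P=cloud(f)
for d in finder.cut_out('side','bottle_tall')[:1]+finder.cut_out('side','bottle_mid')[:1]+finder.cut_out('side','bottle_short')[:1]:
    m=cv2.erode(d['region'].astype(np.uint8),np.ones((2,2)))>0
    q=P[m]; print(d['centre'],len(q),np.round(np.percentile(q[:,2],[50,80,90,95,99])))
save(f,'side6.png',(290,160,450,310),5)
E
```

```text
far [86. 87. 87. 87. 87. 87. 87. 87. 88. 88. 89. 89.]
80 [ 630. -131.   80.] case [-30.4  69.6]
97 [ 625. -127.   97.] case [-34.8  64.9]
113 [ 620. -123.  113.] case [-39.   60.5]
mid [100. 100. 101. 101. 101. 102. 102. 102. 102. 102. 103. 104.]
80 [ 561. -138.   80.] case [-33.2  -0.2]
97 [ 556. -134.   97.] case [-37.6  -3.7]
113 [ 553. -130.  113.] case [-41.7  -7.1]
near [113. 113. 113. 113. 113. 114. 114. 114. 114. 115. 116. 117.]
80 [ 494. -141.   80.] case [-39.3 -66.7]
97 [ 491. -137.   97.] case [-43.5 -69.2]
113 [ 488. -133.  113.] case [-47.6 -71.6]
[356.1, 275.2] 462 [ 78.  89. 101. 106. 111.]
[366.8, 256.9] 364 [69. 79. 91. 94. 97.]
[384.6, 239.8] 244 [58. 66. 75. 80. 83.]
```

View pics/side6.png

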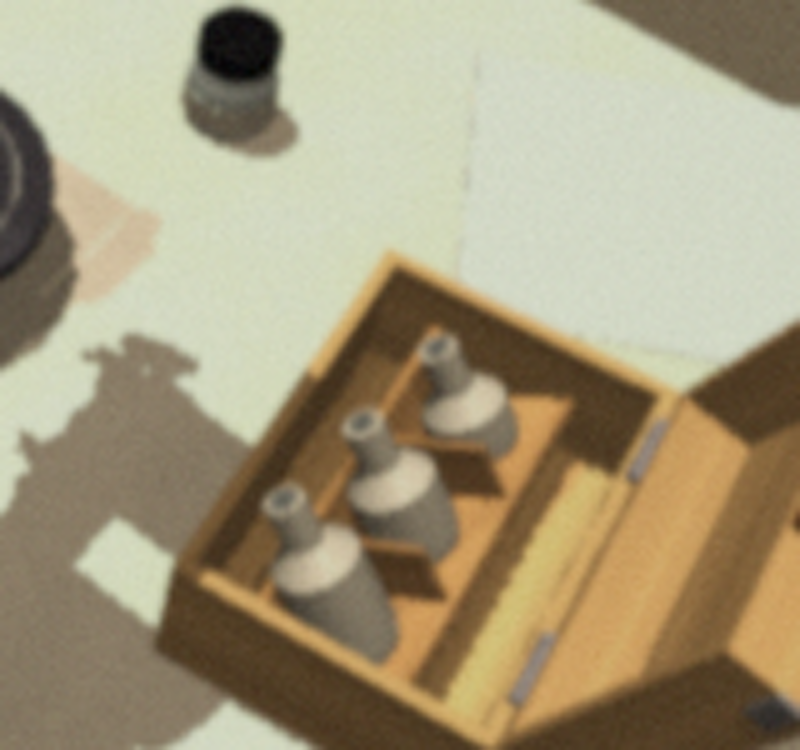

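Heights agree: middle cell mouth is at ~98 mm (mid bottle), far ~85 (short), near ~114 (tall). I'll go above the middle one with the jaws along the lean direction, so that closing can right it.

```bash
python3 - <<'E'
from h import *
f=vision.grab_frame('side')
d=rot(f['orientation'])@np.array([(362.4-f['cx'])/f['fx'],-(244.7-f['cy'])/f['fy'],-1])
w=np.array(f['eye'])+d*(98-f['eye'][2])/d[2];e=w[:2]-C;print(w,-e@FR,e@CY)
go((*cw(-28,-2,200),-82))
E
```

```text
[ 556.43076294 -132.87798344   98.        ] -38.40513140619184 -3.659893662480145
tcp [525.5 113.8 264.5] rot [-90.    -0.     7.99] F [-0.8 -0.3  0.2] gap 0.697 t 11.9 q [-0. 19. 81. -0. 80. -8.]
(np.float64(559.522617035635), np.float64(-142.95084027715617), 200, -82) -> [ -0.2    6.45 -25.9 ] turn 90.0
```

```bash
python3 -m crank '[[0,0,-3,8.5,0.47],[-0.1,0,-6,17,0.47],[-0.2,0,-9,25.5,0.47],[-0.3,0,-12,34,0.47],[-0.3,0,-15,42.5,0.47],[-0.35,1,-18,51,0.47],[-0.35,2,-21,59.5,0.47],[-0.35,4,-24,68,0.47],[-0.35,6,-25.8,76.5,0.47],[-0.35,7.5,-25.8,85,0.47],[-0.35,9,-25.8,90,0.47],[-0.35,10,-25.8,90,0.47],[-0.35,10,-25.8,90,0.47],[-0.35,10,-25.8,90,0.47]]'; python3 - <<'E'
from h import *
go((*cw(-29,-3.5,97),-82))
s=r.state();t=np.array(s['tcp_pos'])
for c in('side','top'):
    f=vision.grab_frame(c);P=cloud(f)
    im=f['image'].max(2)<50
    m=im&(np.linalg.norm(P[...,:2]-t[:2],axis=2)<45)&(P[...,2]>125)
    q=P[m]; e=q[:,:2]-C
    print(c,len(q),np.round(np.percentile(q[:,2],[0,1,3,10,30]),1) if len(q) else '')
    if c=='side': save(f,'side7.png',(290,100,480,310),3)
E
```

```text
time: 13.3
tcp_pos: [558.1, -142.2, 165.0]
ee_rot: [-90.0, -0.0, -81.9]
ft_force: [0.7, 0.4, 0.3]
finger_gap: 0.53
tcp [ 558.1 -142.2  165. ] rot [-8.997e+01 -2.000e-02 -8.189e+01] F [0.7 0.4 0.3] gap 0.53 t 13.3 q [-26.  28.  83.   0.  69.  56.]
(np.float64(557.8980418315625), np.float64(-142.16933185985468), 97, -82) -> [-0.01  6.8  -0.02] turn 0.1
side 1209 [161.9 171.8 182.3 204.8 239.4]
top 0
```

View pics/side7.png

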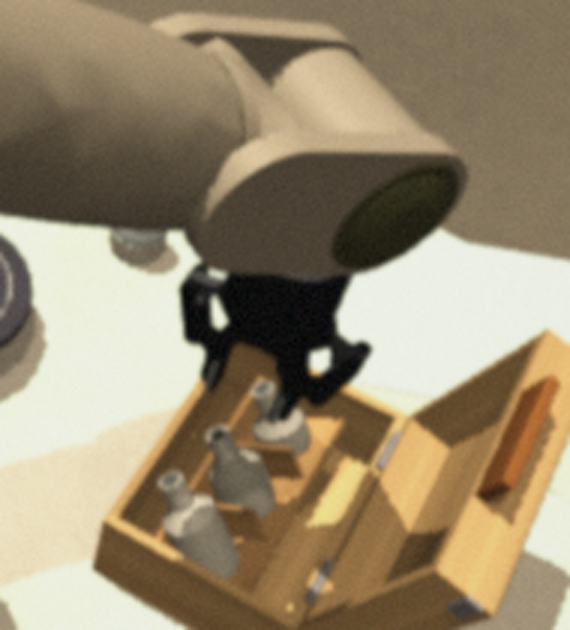

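Fingers straddle the middle bottle's neck. The front finger is at (210,380) and the rear one at (285,410). Descending.

```bash
python3 -m crank '[[0,2,0,0,0.47],[0,4,0,0,0.47],[0,5.5,0,0,0.47],[0,6.5,0,0,0.47],[0,7.1,0,0,0.47],[0,7.1,0,0,0.47]]'; python3 -m crank '[[0,0,0,0,0.56],[0,0,0,0,0.62],[0,0,0,0,0.66],[0,0,0,0,0.66]]'
```

```text
time: 14.0
tcp_pos: [557.8, -142.2, 93.4]
ee_rot: [-90.0, 0.0, -82.0]
ft_force: [0.2, 0.8, 0.6]
finger_gap: 0.531
time: 14.4
tcp_pos: [558.1, -140.2, 95.0]
ee_rot: [-89.9, 0.2, -82.0]
ft_force: [-2.5, 12.9, 9.5]
finger_gap: 0.341
```

```bash
python3 -m crank '[[0.5,-0.5,0,0,0.66],[1,-0.9,0,0,0.66],[1.5,-1.4,0,0,0.67],[2,-1.7,0,0,0.67]]'; python3 -m crank '[[0.5,-0.3,0,0,0.68],[1,-0.6,0,0,0.68],[1.5,-0.9,0,0,0.69],[1.9,-1.1,0,0,0.7],[1.9,-1.1,0,0,0.7]]'
```

```text
time: 14.8
tcp_pos: [560.9, -162.7, 111.2]
ee_rot: [-90.0, -0.0, -82.0]
ft_force: [0.1, 0.8, 1.4]
finger_gap: 0.328
time: 15.3
tcp_pos: [563.4, -181.5, 121.7]
ee_rot: [-90.0, -0.0, -82.0]
ft_force: [1.0, 0.3, 0.6]
finger_gap: 0.3
```

Moving freely. Now close fully (aligns the neck), then check.

```bash
python3 -m crank '[[0,0,0,0,0.74],[0,0,0,0,0.78],[0,0,0,0,0.82],[0,0,0,0,1],[0,0,0,0,1]]'; python3 - <<'E'
from h import *
go()
f=vision.grab_frame('side');P=cloud(f)
for d in finder.cut_out('side','bottle_mid')[:3]:
    q=P[d['region']];print(d['conf'],d['centre'],len(q),np.round(np.percentile(q,[5,50,95],axis=0)))
save(f,'side8.png',(290,100,480,310),3)
E
```

```text
time: 15.8
tcp_pos: [563.3, -180.5, 121.5]
ee_rot: [-90.0, 0.0, -82.0]
ft_force: [-0.1, 2.3, 3.2]
finger_gap: 0.196
tcp [ 563.3 -180.5  121.5] rot [-9.0e+01  3.0e-02 -8.2e+01] F [-0.1  2.3  3.2] gap 0.196 t 15.8 q [-29.  33.  83.   0.  65.  53.]
0.91 [378.5, 261.7] 344 [[ 545. -196.   55.]
 [ 554. -180.   84.]
 [ 567. -161.  120.]]
0.53 [414.1, 272.6] 10012 [[ 451. -338.    4.]
 [ 552. -265.   83.]
 [ 690. -105.  234.]]
```

View pics/side8.png

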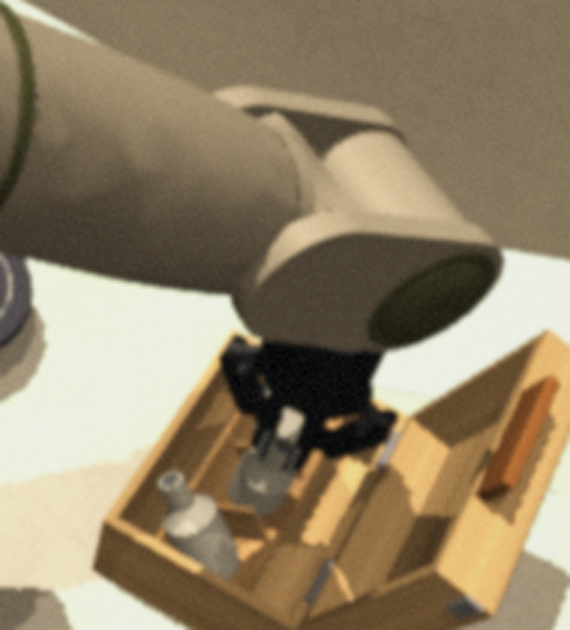

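```bash
python3 - <<'E'
from h import *
f=vision.grab_frame('side');P=cloud(f)
d=finder.cut_out('side','bottle_mid')[0]
t=np.array(r.state()['tcp_pos'])
q=P[d['region']];e=q[:,:2]-t[:2]; X=-e@FR;Y=e@CY
for a in range(40,132,8):
    m=(q[:,2]>=a)&(q[:,2]<a+8)
    if m.sum()>3: print(a,m.sum(),'X',np.round(np.percentile(X[m],[5,50,95])),'Y',np.round(np.percentile(Y[m],[5,50,95])))
for v in range(235,250,2): print(v,[tuple(np.round([-(P[v,u,:2]-t[:2])@FR,(P[v,u,:2]-t[:2])@CY,P[v,u,2]]).astype(int)) for u in (384,386,388,390)])
E
```

```text
40 8 X [-28. -21.  13.] Y [-14.  -8.  25.]
48 29 X [-22.  -2.  15.] Y [-17. -13.  -1.]
56 31 X [-24.  -5.  14.] Y [-18. -15.  -2.]
64 34 X [-22.  -2.  16.] Y [-18. -15.  -5.]
72 41 X [-23.  -2.  16.] Y [-18. -15.  -2.]
80 88 X [-22.  -3.  16.] Y [-17. -10.   7.]
88 58 X [-17.  -4.  11.] Y [-13.  -6.   1.]
96 16 X [-8. -1.  6.] Y [-6. -5. -2.]
104 15 X [-10.  -1.   8.] Y [-11.  -5.  -3.]
112 49 X [-11.   0.   7.] Y [-11.  -2.  11.]
120 17 X [-8. -5.  4.] Y [-12.   2.   9.]
235 [(np.int64(-8), np.int64(-18), np.int64(191)), (np.int64(-5), np.int64(-12), np.int64(187)), (np.int64(-2), np.int64(-10), np.int64(188)), (np.int64(2), np.int64(-12), np.int64(194))]
237 [(np.int64(-18), np.int64(75), np.int64(66)), (np.int64(-14), np.int64(80), np.int64(63)), (np.int64(-10), np.int64(85), np.int64(61)), (np.int64(4), np.int64(-11), np.int64(187))]
239 [(np.int64(-9), np.int64(10), np.int64(143)), (np.int64(-12), np.int64(76), np.int64(62)), (np.int64(-8), np.int64(78), np.int64(62)), (np.int64(-3), np.int64(80), np.int64(63))]
241 [(np.int64(-14), np.int64(67), np.int64(61)), (np.int64(-9), np.int64(70), np.int64(62)), (np.int64(-5), np.int64(74), np.int64(60)), (np.int64(-1), np.int64(77), np.int64(60))]
243 [(np.int64(-11), np.int64(62), np.int64(61)), (np.int64(-7), np.int64(67), np.int64(58)), (np.int64(-3), np.int64(70), np.int64(58)), (np.int64(9), np.int64(-18), np.int64(176))]
245 [(np.int64(-9), np.int64(61), np.int64(55)), (np.int64(-5), np.int64(62), np.int64(58)), (np.int64(-1), np.int64(66), np.int64(56)), (np.int64(11), np.int64(-12), np.int64(163))]
247 [(np.int64(-1), np.int64(8), np.int64(119)), (np.int64(3), np.int64(8), np.int64(122)), (np.int64(2), np.int64(64), np.int64(51)), (np.int64(12), np.int64(-12), np.int64(155))]
249 [(np.int64(1), np.int64(2), np.int64(121)), (np.int64(5), np.int64(5), np.int64(119)), (np.int64(10), np.int64(-12), np.int64(145)), (np.int64(14), np.int64(-14), np.int64(152))]
```

Upright in both planes (body edges constant with height), neck within the pads. Lift.

```bash
python3 -m crank '[[0,-0.5,0,0,1],[0,-1.5,0,0,1],[0,-3,0,0,1],[0,-5,0,0,1],[0,-7,0,0,1],[0,-8,0,0,1],[0,-8,0,0,1]]'; python3 - <<'E'
from h import *
go((540,162.5,201,-82))
f=vision.grab_frame('side');P=cloud(f)
t=np.array(r.state()['tcp_pos'])
for d in finder.cut_out('side','bottle_mid')[:1]:
  q=P[d['region']];e=q[:,:2]-t[:2]; X=-e@FR;Y=e@CY;print(d['conf'],d['centre'])
  for a in range(96,216,8):
    m=(q[:,2]>=a)&(q[:,2]<a+8)
    if m.sum()>3: print(a,m.sum(),'X',np.round(np.percentile(X[m],[5,50,95])),'Y',np.round(np.percentile(Y[m],[5,50,95])))
E
```

```text
time: 16.7
tcp_pos: [563.7, -181.3, 203.0]
ee_rot: [-89.9, -0.1, -82.0]
ft_force: [-0.8, 0.7, -1.2]
finger_gap: 0.194
tcp [ 563.7 -181.3  203. ] rot [-89.87  -0.11 -82.02] F [-0.8  0.7 -1.2] gap 0.194 t 16.7 q [-29.  28.  77.  -0.  75.  53.]
(540, 162.5, 201, -82) -> [-34.37   0.14   2.43] turn -0.0
0.78 [383.5, 241.7]
120 17 X [-18.  -2.  13.] Y [-17. -14.  -7.]
128 40 X [-22.  -1.  15.] Y [-18. -15.  -5.]
136 43 X [-24.  -4.  15.] Y [-18. -14.  -3.]
144 39 X [-22.  -5.  15.] Y [-18. -14.  -5.]
152 44 X [-21.  -0.  15.] Y [-18. -15.  -5.]
160 99 X [-21.  -2.  18.] Y [-16.  -9.   7.]
168 78 X [-16.  -2.  12.] Y [-12.  -6.   4.]
176 21 X [-8. -2.  7.] Y [-6. -4. -1.]
184 20 X [-7. -1.  8.] Y [-7. -5. -3.]
192 35 X [-10.  -0.   9.] Y [-11.  -5.   6.]
200 35 X [-6.  1.  7.] Y [-5.  3. 11.]
```

Held, upright. Carry to the wheel.

```bash
python3 -m crank '[[-1,0,0,0,1],[-3,0,0.2,0,1],[-6,0,0.4,0,1],[-9,0,0.6,0,1],[-12,0,0.8,0,1],[-15,0,1,0,1],[-18,0,1.2,0,1],[-21,0,1.4,0,1],[-24,0,1.6,0,1],[-27,0,1.9,0,1],[-30,0,2.1,0,1],[-32,0,2.3,0,1],[-33.5,0,2.4,0,1],[-34.2,0,2.43,0,1],[-34.37,0,2.43,0,1],[-34.37,0,2.43,0,1],[-34.37,0,2.43,0,1]]'; python3 - <<'E'
from h import *
go((540,162.5,140,-82))
t=np.array(r.state()['tcp_pos'])
for c in('side','top'):
  f=vision.grab_frame(c);P=cloud(f)
  for d in finder.cut_out(c,'bottle_mid')[:3]:
    q=P[d['region']];e=q[:,:2]-t[:2]
    k=np.linalg.norm(e,axis=1)<50;q=q[k];e=e[k]
    if k.sum()<100: continue
    print(c,d['conf'],d['centre'],'z pct',np.round(np.percentile(q[:,2],[0,2,5,50,95])))
    for a in range(104,216,8):
      m=(q[:,2]>=a)&(q[:,2]<a+8)
      if m.sum()>3: print(a,m.sum(),'x',np.round(np.percentile(e[m,0],[5,50,95])),'y',np.round(np.percentile(e[m,1],[5,50,95])))
E
```

```text
time: 18.5
tcp_pos: [539.7, 162.1, 201.4]
ee_rot: [-90.0, -0.0, -82.1]
ft_force: [-0.7, 0.1, -0.8]
finger_gap: 0.196
tcp [539.7 162.1 201.4] rot [-9.001e+01 -1.000e-02 -8.207e+01] F [-0.7  0.1 -0.8] gap 0.196 t 18.5 q [ 5. 25. 82. -0. 73. 87.]
(540, 162.5, 140, -82) -> [-0.03  6.14  0.03] turn -0.1
side 0.65 [264.4, 170.9] z pct [124. 126. 128. 161. 188.]
120 17 x [-19. -12.   3.] y [-16. -11.   6.]
128 29 x [-19. -14.   3.] y [-17.  -7.  11.]
136 30 x [-18. -13.   6.] y [-18. -10.   8.]
144 32 x [-18. -13.   8.] y [-18. -12.   8.]
152 36 x [-19. -12.   9.] y [-18. -12.   7.]
160 77 x [-17.  -9.  13.] y [-18.  -8.  13.]
168 41 x [-10.  -5.   5.] y [-11.  -2.  13.]
176 12 x [-8. -6. -2.] y [-7. -1.  5.]
184 10 x [-8. -6. -5.] y [-14.  -3.   4.]
192 9 x [-7. -5. -4.] y [-5. -2.  2.]
```

```bash
python3 -m crank '[[0.1,1.5,0,0,1],[0.1,3,0,0,1],[0.1,4.5,0,0,1],[0.1,5.3,0,0,1],[0.1,5.7,0,0,1],[0.1,5.7,0,0,1]]'; python3 -m crank '[[0,0.1,0,0,1],[0,0.2,0,0,1],[0,0.3,0,0,1],[0,0.3,0,0,1]]'
```

```text
time: 19.3
tcp_pos: [539.7, 161.8, 144.4]
ee_rot: [-90.0, 0.0, -82.0]
ft_force: [-0.4, -0.4, -1.1]
finger_gap: 0.196
time: 19.7
tcp_pos: [540.1, 162.0, 142.2]
ee_rot: [-89.9, 0.0, -82.0]
ft_force: [-0.2, 0.1, 4.3]
finger_gap: 0.197
```

```bash
python3 -m crank '[[0,0.1,0,0,1],[0,0.15,0,0,1],[0,0.15,0,0,1]]'
```

```text
time: 20.0
tcp_pos: [540.8, 162.2, 142.0]
ee_rot: [-89.8, 0.0, -82.0]
ft_force: [-1.3, 1.7, 12.0]
finger_gap: 0.192
```

Contact. I'll ease off the load, then open slowly.

```bash
python3 -m crank '[[0,-0.15,0,0,1],[0,-0.15,0,0,1],[0,-0.15,0,0,0.78],[0,-0.15,0,0,0.74],[0,-0.15,0,0,0.7],[0,-0.15,0,0,0.66],[0,-0.15,0,0,0.6],[0,-0.15,0,0,0.5],[0,-0.15,0,0,0.4],[0,-0.15,0,0,0.4]]'; python3 - <<'E'
from h import *
go()
t=np.array(r.state()['tcp_pos'])
f=vision.grab_frame('side');P=cloud(f)
for d in finder.cut_out('side','bottle_mid')[:1]:
    q=P[d['region']];e=q[:,:2];print(d['conf'],d['centre'])
    for a in range(56,150,8):
      m=(q[:,2]>=a)&(q[:,2]<a+8)
      if m.sum()>3: print(a,m.sum(),'x',np.round(np.percentile(e[m,0],[5,50,95])),'y',np.round(np.percentile(e[m,1],[5,50,95])))
E
```

```text
time: 21.0
tcp_pos: [539.7, 161.9, 141.5]
ee_rot: [-90.0, -0.0, -82.0]
ft_force: [-0.6, 0.2, -0.4]
finger_gap: 0.6
tcp [539.7 161.9 141.5] rot [-90.01  -0.   -82.01] F [-0.6  0.2 -0.4] gap 0.6 t 21.0 q [ 5. 28. 87. -0. 65. 87.]
0.53 [265.7, 186.7]
56 9 x [524. 532. 587.] y [148. 154. 210.]
64 21 x [521. 527. 542.] y [146. 154. 166.]
72 34 x [520. 528. 546.] y [146. 153. 174.]
80 29 x [521. 527. 549.] y [146. 154. 170.]
88 31 x [521. 529. 550.] y [146. 152. 173.]
96 46 x [521. 528. 546.] y [146. 155. 181.]
104 72 x [524. 533. 550.] y [150. 159. 180.]
112 22 x [532. 535. 550.] y [158. 162. 172.]
120 13 x [533. 537. 543.] y [158. 160. 168.]
128 16 x [532. 536. 542.] y [157. 162. 170.]
136 30 x [534. 541. 549.] y [159. 167. 173.]
```

```bash
python3 -m crank '[[0,-1,0,0,0.4],[0,-3,0,0,0.4],[0,-6,0,0,0.4],[0,-9,0,0,0.4],[0,-10,-4,0,0.4],[0,-10,-9,0,0.4],[0,-10,-14,0,0.4],[0,-10,-18,0,0.4],[0,-10,-18,0,0.4],[0,-10,-18,0,0.4]]'; python3 - <<'E'
from h import *
go()
for c in('top','side'):
    f=vision.grab_frame(c);P=cloud(f)
    d2=np.hypot(P[...,0]-544,P[...,1]-164)
    w=P[(d2<97)&(abs(P[...,2]-60)<9)][:,:2].astype(np.float32)
    print(c,'wheel',cv2.minEnclosingCircle(w))
    for z0,z1 in((66,100),(100,118),(120,134),(134,150)):
        q=P[(d2<45)&(P[...,2]>z0)&(P[...,2]<z1)]
        if len(q)>3:print(z0,len(q),np.round(q.min(0)),np.round(q.max(0)),np.round(np.median(q,0),1))
    for l in('lid_tab','glaze_jar','paint_pot','brush_mug','bottle_mid','bottle_short','bottle_tall'):
        for d in finder.place_of(c,l)[:2]:
            u,v=map(int,d['centre']);print(l,round(d['conf'],2),(u,v),np.round(P[v,u]))
    im=f['image'];a=cv2.resize(im[110:250,210:470] if c=='top' else im[120:330,200:500],(400,300));globals()[c]=a
cv2.imwrite('pics/end.png',np.hstack([top,side])[:,:,::-1])
E
```

```text
time: 22.1
tcp_pos: [361.6, 136.9, 242.6]
ee_rot: [-89.9, -0.0, -82.0]
ft_force: [0.3, 0.4, 0.8]
finger_gap: 0.601
tcp [361.6 136.9 242.6] rot [-8.986e+01 -1.000e-02 -8.201e+01] F [0.3 0.4 0.8] gap 0.601 t 22.1 q [  3.  -0. 107.   0.  73.  85.]
top wheel ((544.6314697265625, 164.39788818359375), 89.69438171386719)
66 47 [505. 130.  66.] [583. 196.  99.] [523.4 165.9  78.1]
100 146 [520. 149. 100.] [561. 190. 118.] [534.4 167.2 109.2]
120 7 [531. 161. 123.] [537. 174. 133.] [532.4 166.8 126.1]
134 48 [532. 161. 135.] [549. 179. 148.] [540.6 168.7 143.7]
paint_pot 0.54 (215, 262) [341. 319.  45.]
brush_mug 0.65 (177, 178) [584. 442.  36.]
bottle_mid 0.73 (269, 190) [531. 167. 115.]
bottle_short 0.77 (385, 163) [ 623. -159.   62.]
bottle_tall 0.83 (395, 209) [ 487. -177.   79.]
side wheel ((545.7603759765625, 161.60784912109375), 91.26986694335938)
66 136 [519. 144.  66.] [555. 190. 100.] [526.8 153.3  83.1]
100 126 [521. 146. 100.] [560. 187. 117.] [533.5 159.3 106.4]
120 22 [533. 157. 121.] [543. 172. 132.] [535.7 161.4 126.7]
134 41 [532. 157. 135.] [553. 176. 143.] [540.2 166.7 138.4]
lid_tab 0.66 (463, 243) [ 586. -309.  252.]
glaze_jar 0.85 (334, 180) [735.  74.  32.]
glaze_jar 0.2 (387, 244) [ 627. -168.   59.]
paint_pot 0.54 (178, 215) [337. 301.  40.]
bottle_mid 0.69 (269, 192) [532. 148.  90.]
bottle_short 0.74 (387, 244) [ 627. -168.   59.]
bottle_tall 0.71 (360, 287) [ 483. -186.   56.]
```

View pics/end.png

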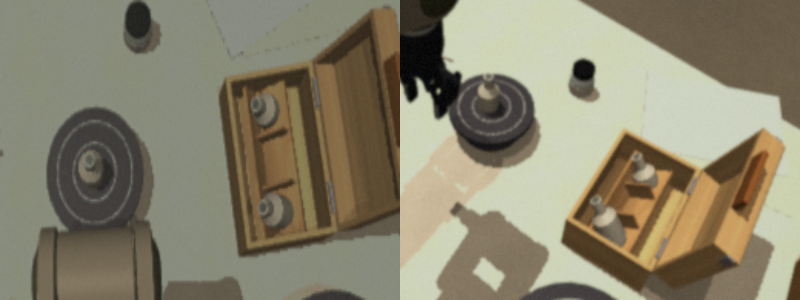

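The bottle stands upright but about 6.5 mm off-centre, (-4.5,+5) in both cameras. There is plenty of time, so I'll regrasp and correct.

```bash
python3 -m crank '[[0,0,5,0,0.4],[0,0,10,0,0.4],[0,0,14,0,0.4],[0,0,17,0,0.4],[0,0,18,0,0.4],[0,0,18,0,0.4],[0,3,18,0,0.4],[0,6,18,0,0.4],[0,8.5,18,0,0.4],[0,9.7,18,0,0.4],[0,10,18,0,0.4],[0,10,18,0,0.4],[0,10,18,0,0.6],[0,10,18,0,0.7],[0,10,18,0,0.74],[0,10,18,0,0.78],[0,10,18,0,1],[0,10,18,0,1],[0,10,18,0,1]]'; python3 -m crank '[[0,-0.3,0,0,1],[0,-0.8,0,0,1],[0.2,-0.8,0.15,0,1],[0.4,-0.8,0.3,0,1],[0.56,-0.8,0.38,0,1],[0.56,-0.8,0.38,0,1],[0.56,-0.5,0.38,0,1],[0.56,-0.3,0.38,0,1],[0.56,-0.15,0.38,0,1],[0.56,-0.05,0.38,0,1],[0.56,0,0.38,0,1],[0.56,0,0.38,0,1]]'
```

```text
time: 24.8
tcp_pos: [540.1, 162.2, 142.2]
ee_rot: [-89.9, 0.0, -82.0]
ft_force: [-0.4, 2.4, 5.5]
finger_gap: 0.194
time: 26.0
tcp_pos: [544.6, 157.0, 142.2]
ee_rot: [-89.9, 0.0, -82.0]
ft_force: [0.3, 1.8, 5.3]
finger_gap: 0.19
```

On the surface again (5 N). Release and retreat.

```bash
python3 -m crank '[[0,0,0,0,0.8],[0,0,0,0,0.76],[0,0,0,0,0.72],[0,0,0,0,0.66],[0,0,0,0,0.6],[0,0,0,0,0.5],[0,0,0,0,0.4],[0,0,0,0,0.4],[0,-1,0,0,0.4],[0,-3,0,0,0.4],[0,-6,0,0,0.4],[0,-9,0,0,0.4],[0,-10,-4,0,0.4],[0,-10,-9,0,0.4],[0,-10,-14,0,0.4],[0,-10,-18,0,0.4],[0,-10,-18,0,0.4],[0,-10,-18,0,0.4]]'; python3 - <<'E'
from h import *
for c in('top','side'):
    f=vision.grab_frame(c);P=cloud(f)
    d2=np.hypot(P[...,0]-544,P[...,1]-164)
    w=P[(d2<97)&(abs(P[...,2]-60)<9)][:,:2].astype(np.float32)
    print(c,'wheel',cv2.minEnclosingCircle(w))
    for z0,z1 in((70,100),(100,118),(120,134),(134,150)):
        q=P[(d2<45)&(P[...,2]>z0)&(P[...,2]<z1)]
        if len(q)>3:print(z0,len(q),np.round(q.min(0)),np.round(q.max(0)),np.round((q.min(0)+q.max(0))/2))
    for l in('lid_tab','glaze_jar','paint_pot','brush_mug','bottle_short','bottle_tall'):
        for d in finder.place_of(c,l)[:1]:
            u,v=map(int,d['centre']);print(l,round(d['conf'],2),(u,v),np.round(P[v,u]))
E
```

```text
time: 27.8
tcp_pos: [366.1, 131.9, 242.6]
ee_rot: [-89.9, -0.0, -82.0]
ft_force: [0.8, 0.2, -0.9]
finger_gap: 0.594
top wheel ((544.6017456054688, 164.41893005371094), 89.69677734375)
70 35 [523. 144.  71.] [540. 182.  97.] [532. 163.  84.]
100 136 [525. 143. 100.] [567. 185. 118.] [546. 164. 109.]
120 8 [536. 156. 122.] [541. 172. 131.] [538. 164. 126.]
134 50 [536. 155. 135.] [555. 174. 148.] [545. 165. 141.]
lid_tab 0.73 (468, 150) [ 599. -308.  252.]
glaze_jar 0.66 (300, 124) [738.  83.  67.]
paint_pot 0.77 (221, 261) [344. 302.  45.]
brush_mug 0.87 (176, 177) [596. 456.   2.]
bottle_short 0.67 (385, 164) [ 620. -159.   61.]
bottle_tall 0.87 (393, 206) [ 493. -168.   93.]
side wheel ((545.9674072265625, 161.31680297851562), 91.53799438476562)
70 116 [522. 139.  70.] [555. 175. 100.] [539. 157.  85.]
100 129 [524. 140. 100.] [566. 182. 117.] [545. 161. 109.]
120 29 [535. 150. 120.] [550. 165. 134.] [542. 157. 127.]
134 38 [537. 151. 134.] [555. 171. 142.] [546. 161. 138.]
lid_tab 0.95 (465, 241) [ 591. -310.  254.]
glaze_jar 0.55 (334, 179) [737.  76.  34.]
paint_pot 0.54 (179, 215) [339. 300.  39.]
brush_mug 0.46 (464, 241) [ 592. -309.  252.]
bottle_short 0.79 (384, 247) [ 620. -166.   51.]
bottle_tall 0.93 (365, 287) [ 492. -194.   55.]
```

Now within 1–2 mm of centre in both cameras and upright. The lid is on its stop and the bystanders haven't moved.

```bash
python3 -c "
from rig import close_job
print(close_job())"
```

```text
the job is handed in; nothing more can be done
None
```

The job is done and handed in, with the clock at about 28 s of the 64 s allowed.

- **Lid:** I swung it up by its tab with the closed fingertips. I went on until it pressed against its stop (25 N) and it stayed there. For part of the middle of the swing the finger read almost no force, so the lid may have briefly run a little ahead of it.
- **Bottle:** I took the middle-height one from the middle cell, gripping its neck along the direction it leaned so that closing the jaws righted it. I set it on the small wheel with about 12 N at contact.
- **Correction:** It first stood about 6.5 mm off-centre. I regrasped it, lifted it slightly, shifted it and set it down again.

**Last checks:**
- Both cameras put the bottle upright and within about 2 mm of the wheel centre.
- The lid is open on its stop, and the other two bottles are still in their cells.
- The jar and the pot read where they started.
- The mug was not clear-cut. The last top-camera reading was a loose pixel estimate on the table beside it, and the side camera matched the lid tab instead. The arm never went near it.
- The gripper was clear of everything when I handed in.

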